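Set the try square on the clamped board

ROBOT

A 6-joint arm with a two-finger parallel gripper is mounted at the origin on the work surface. World frame = base frame: x ahead of the robot, y to its left, z up, the work surface at z = 0. Lengths are in mm, angles in rad, forces in N, time in s.
With the tool pointing down it reaches from about 350 to 975 mm from the base axis. Payload 7.1 kg.
Tool frame: the origin (TCP) lies on the front face of the gripper's body, between the roots of the fingers; the fingertips stand 80 mm ahead of it and the grasp point (between the pads) lies 61 mm ahead of it (env.tips_ahead is the distance from the TCP to the fingertips, in mm); z points along the fingers, y is the line along which they close (so a half turn about z gives the same grasp; the last joint's range is limited). The gripper opens to 88 mm and grips with 3 to 60 N. Pads are 20 mm wide; open, the fingers measure 115 mm over their backs; the gripper's body (75 mm by 178 mm) begins 61 mm behind the grasp point.
Start: joints at [-0.019, 0.423, 1.63, -0, 1.089, -0.019], TCP at [624.984, 0.026, 302.675] pointing down, gripper open.
Joint ranges: [-3, 3], [-0.9, 2.11], [0.09, 2.58], [-1.31, 4.45], [0.11, 2.69], [-2.54, 2.54]. Speed limits (rad/s): [2.39, 2.39, 3.01, 3.14, 3.14, 3.14].

INTERFACE

Orientations are given as a unit quaternion [x, y, z, w].
In Python, from station import env, set_gripper, viewer, workorder gives the robot as it stands. Calls block until the motion is done:
- env.reach(position, orientation): joint-space move of the TCP to a pose.
- env.move_l(position, rot=None, rate=150, f_stop=None): straight line of the TCP; rot=None keeps the orientation; rate is the mean speed in mm/s. With f_stop (N) it stops when the force on the tool has changed by that much, and returns True; else False.
- env.move_joints(angles): joint-space move.
- set_gripper(opening): finger opening in mm; the grip force is fixed at half the most; returns when the fingers have stopped.
- env.hold(seconds).
- env.ik(position, orientation): joint angles nearest the present ones, or None.
- env.read_state(): the state.
- viewer.camera(name): name is "scene" or "side" or "wrist"; returns the picture (480x640x3 uint8, blue, green, red); there is no depth.
- viewer.camera_params(name): a dict with "fx", "fy", "cx", "cy" (pixels), "pose" (4x4, takes a point from camera to world coordinates); the wrist camera has in their place "tool_from_camera" (4x4, takes a point from camera to tool coordinates, whose origin is the TCP and whose axes are the flange's). Camera axes: x right, y up, looking along -z (the intrinsics and any distortion apply to the point x, -y, -z); pixel columns grow to the right and rows downward; lengths in mm; the calibration is good to about 2 mm. A picture is of the moment at which its call begins: read the wrist's pose just before it. camera_params takes no time and is no camera call.
A pose or a line that the arm cannot do raises env.IKError and nothing moves.
- workorder.sign_off(): hands the job in; it is judged then, once.
The state is a dict: "time_s": time; "qpos": joint angles; "dq": joint speeds; "tau": joint torques, N m; "tool_pos": TCP position; "orientation": TCP orientation; "force": force on the tool from outside, world axes, zero at the start; "wrist_torque": the same for the moment, N m; "width": finger opening in mm; "grip_force": force on a finger pad.
Only numpy, scipy, OpenCV 4.12 (cv2) and the standard library are available. Lean on these libraries where they do the work, as an engineer would, in place of code of your own. Each camera call takes 0.05 s, during which the arm holds its last target. There are 200 camera calls.

TASK

Take the try square from its sloping rest and set it on the clamped board ready for checking: stock standing on the table with its inner face flush along the board's near edge, blade lying across the top of the board over the pencil line. Let go of it there, and leave the jars, bottle, mug and other things around it where they stand.

Things in the scene. Friction and masses are not known exactly. Their poses are not given: they have to be found in the camera images.
- square_grip (a point): centre, half-way up, of the stock of the try square: a dark wooden bar 22 mm (x) by 120 mm (y) by 44 mm high (z), brass strip on its inner (+x) face, an aluminium blade standing out square from that face at its +y end. Loose, about 140 g. Starts with its underside on the sloping rest: its z axis is square to the slope, 35 deg from vertical, blade pointing up the slope.
- square: the same try square; origin at the centre of the stock's underside, same axes.
- face_left (a point): point on the inner (+x) face of the stock, 5 mm from its +y (blade) end, 6 mm above its underside; axes of the square.
- face_right (a point): point on the inner (+x) face of the stock, 5 mm from its -y end, 6 mm above its underside; axes of the square.
- blade_mid (a point): centre of the try square's blade, 140 x 40 x 3 mm (x, y, z); it lies 81 mm along x and 40 mm along y from the stock's centre. The blade spans x = 11 to 151 and y = 20 to 60 mm from that centre; its underside is 14 mm and its top 17 mm above the stock's underside.
- rest: fixed plywood tool rest, 150 mm wide (y), its face rising at 35 deg along its +x, away from the robot, for 175 mm. Origin at table level, 55 mm below the line where slope meets ledge. The ledge (10 mm high off the slope, 12 mm wide) lies on the robot's side of the stock; a batten 13.5 mm high, 118 to 132 mm up the slope, carries the blade. May stand left or right of the board.
- board: light wooden board, 150 mm deep (x), 260 mm long (y = -150 to 110), 12 mm thick, fixed. Two steel toggle clamps hold its far edge (70 mm high, y = -115 and 62, reaching in to x = 128). Origin at table level on the near edge, which faces the robot, where the only dark pencil line meets it; the line runs along +x across the top. x from near to far edge, y along the near edge, z up.
- board_jar: small glass jar with a steel lid, 44 mm across, 60 mm high, standing on the board left of the pencil line; origin at the centre of its underside; bystander
- offcut: wooden offcut 36 x 50 x 22 mm lying on the board, right of the pencil line towards the far edge; origin at the centre of its underside; bystander
- tall_bottle: amber glass bottle with red cap, 76 mm across, 240 mm high, at the left; origin at the centre of its underside; bystander
- wide_jar: glass jar with brass lid, 90 mm across, 100 mm high, at the left; origin at the centre of its underside; bystander
- mortar: grey stone bowl, 130 mm across, 85 mm high, at the right; origin at the centre of its underside; bystander
- mug: white mug, 80 mm across, 90 mm high, at the right; origin at the centre of its underside; bystander
There are look-alikes about, which are no part of the job. What is shaped like the square but orange is not meant.

How it is judged:
By the outcome, as a careful person would: the job done as asked, in the order asked, and still so for the second after the job is handed in, with the robot touching nothing.
It also fails if it takes over 42 s, if anything falls off the work surface, if the arm or the gripper's body presses on something with over 40 N, if the wrist force passes 120 N, or if a joint passes its speed limit or range.

## Working session

There is one attempt and no reset: what is moved stays moved. The work goes in short steps, each a Python script; the robot and the scene stay as the last script left them, time stands still between calls to the robot, and variables do not carry over. Pictures are saved under pics/ and viewed, at most 10 in all, crops included, and the job is handed in when it is done.

```bash
ls; mkdir -p pics
python3 - <<'E'
from station import env, set_gripper, viewer, workorder
import cv2,numpy as np
for n in ["scene","side","wrist"]:
    cv2.imwrite(f"pics/{n}0.png",viewer.camera(n)); print(n,viewer.camera_params(n))
print(env.read_state())
E
```

```text
pics
scene {'fx': 484.3542880880686, 'fy': 484.3542880880686, 'cx': 316.27235149646737, 'cy': 238.76307523242698, 'pose': array([[ 8.18878988e-01, -4.08100881e-01,  4.03597416e-01,
         9.48825548e+02],
       [ 5.73918419e-01,  5.91263462e-01, -5.66590829e-01,
        -6.74557800e+02],
       [-7.40618872e-03,  6.95601315e-01,  7.18389838e-01,
         9.68280725e+02],
       [ 0.00000000e+00,  0.00000000e+00,  0.00000000e+00,
         1.00000000e+00]])}
side {'fx': 531.7033535949191, 'fy': 531.7033535949191, 'cx': 316.9636665686256, 'cy': 236.98196319988241, 'pose': array([[ 7.93888408e-01,  4.44881138e-01, -4.14514135e-01,
        -8.16009509e+01],
       [-6.08052717e-01,  5.84883024e-01, -5.36827478e-01,
        -7.48480550e+02],
       [ 3.61786163e-03,  6.78227558e-01,  7.34843038e-01,
         1.14557852e+03],
       [ 0.00000000e+00,  0.00000000e+00,  0.00000000e+00,
         1.00000000e+00]])}
wrist {'fx': 421.04690239792944, 'fy': 421.04690239792944, 'cx': 320.5010690323055, 'cy': 233.87927046515173, 'tool_from_camera': array([[ 1.49203661e-03,  9.54310401e-01,  2.9881
[... 289 characters left out ...]
])}
{'time_s': 0.15, 'qpos': array([-1.90203876e-02,  4.23670593e-01,  1.63048660e+00,  6.35283932e-06,
        1.08860605e+00, -1.90036596e-02]), 'dq': array([-0.00038122, -0.00323468, -0.00279087, -0.00021948,  0.00021407,
       -0.0003424 ]), 'tau': array([ 9.52650989e-04, -5.44981134e+01, -2.73919362e+01,  6.45430083e-02,
        2.04369903e-02, -3.19723256e-05]), 'tool_pos': array([6.24670336e+02, 2.05407175e-02, 3.02087857e+02]), 'orientation': array([ 7.07113617e-01,  7.07099703e-01, -4.03897478e-04, -4.23611441e-04]), 'force': array([-0.45567033, -0.66417321,  0.59292915]), 'wrist_torque': array([-0.02984363,  0.00948289, -0.0453386 ]), 'grip_force': 0.0, 'width': 87.60395831655478}
```

View pics/scene0.png

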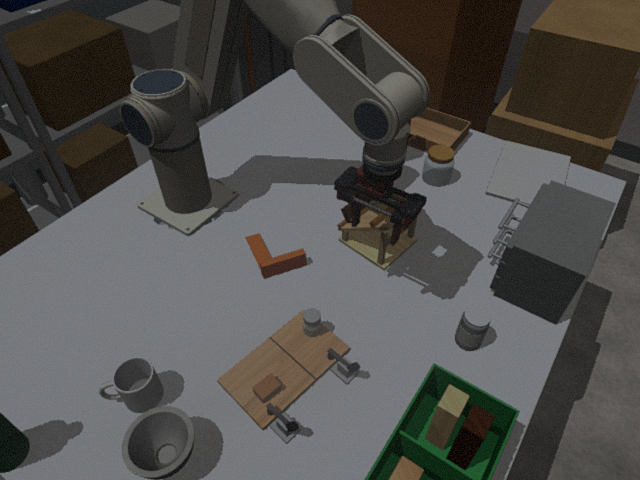

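View pics/side0.png

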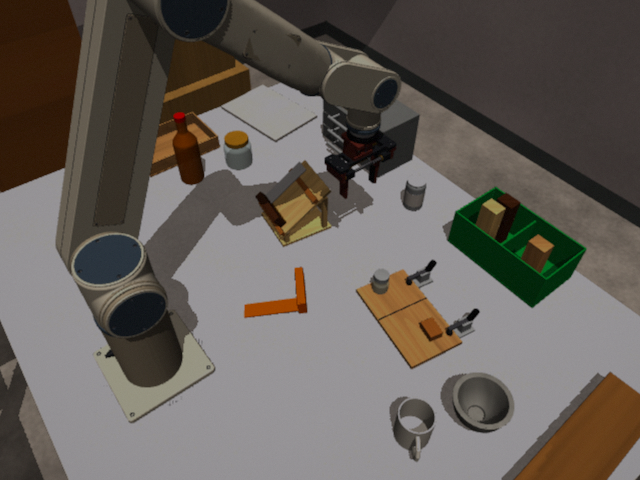

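Scene: rest with the dark square around scene (380,230) / side (290,205), partly hidden by the gripper in "scene". Board near edge runs scene (220,380)–(305,312), pencil line meets it around side (386,318). The orange square is the decoy. I'll locate these roughly, then take wrist close-ups.

```bash
cat > h.py <<'E'
from station import env, set_gripper, viewer, workorder
import cv2,numpy as np
from scipy.spatial.transform import Rotation as R
from scipy.optimize import least_squares
def wpose(st):
    T=np.eye(4);T[:3,:3]=R.from_quat(st['orientation']).as_matrix();T[:3,3]=st['tool_pos']
    return T@viewer.camera_params('wrist')['tool_from_camera']
def cam(n,P=None):
    p=viewer.camera_params(n); return (p['fx'],p['fy'],p['cx'],p['cy'],P if P is not None else p['pose'])
def proj(c,X):
    X=np.atleast_2d(X);q=(X-c[4][:3,3])@c[4][:3,:3]
    return np.c_[c[2]+c[0]*q[:,0]/-q[:,2], c[3]-c[1]*q[:,1]/-q[:,2]]
def ray(c,uv,z):
    d=c[4][:3,:3]@np.array([(uv[0]-c[2])/c[0],-(uv[1]-c[3])/c[1],-1]);o=c[4][:3,3]
    return o+d*(z-o[2])/d[2]
E
python3 - <<'E'
from h import *
s,c=cam('side'),cam('scene')
for n,k,uv,z in [('board corner L',s,(357,291),12),('cornerR',s,(413,362),12),('line near',s,(384,321),12),('far R',s,(461,343),12),('cL',c,(305,312),12),('cR',c,(219,380),12),('farR',c,(263,424),12),('line near',c,(273,344),12),('rest base front L',s,(262,205),0),('rest base front R',s,(287,242),0),('base R far',s,(330,229),0),('base',c,(387,265),0),('base',c,(340,238),0),('stockL',s,(258,198),90),('stockR',s,(280,225),90),('bottle',s,(190,180),0),('jar',s,(238,163),0)]:
    print(n,ray(k,uv,z).round(0))
def big(n,x0,y0,w,h,f,o):
    im=cv2.imread(f'pics/{n}0.png')[y0:y0+h,x0:x0+w]; return cv2.resize(im,(int(w*f),int(h*f)),interpolation=cv2.INTER_CUBIC)
a=big('side',245,150,100,100,4,0); b=big('side',345,260,133,100,4,0) 
cv2.imwrite('pics/c1.png',cv2.resize(np.hstack([a,b[:, :400]]),None,fx=1,fy=1))
E
```

```text
board corner L [ 524. -140.   12.]
cornerR [ 493. -381.   12.]
line near [ 517. -253.   12.]
far R [ 624. -415.   12.]
cL [ 530. -136.   12.]
cR [ 482. -385.   12.]
farR [ 621. -405.   12.]
line near [ 522. -249.   12.]
rest base front L [511. 299.   0.]
rest base front R [483. 125.   0.]
base R far [615.  91.   0.]
base [614. 116.   0.]
base [458. 129.   0.]
stockL [471. 248.  90.]
stockR [460. 120.  90.]
bottle [389. 538.   0.]
jar [559. 518.   0.]
```

View pics/c1.png

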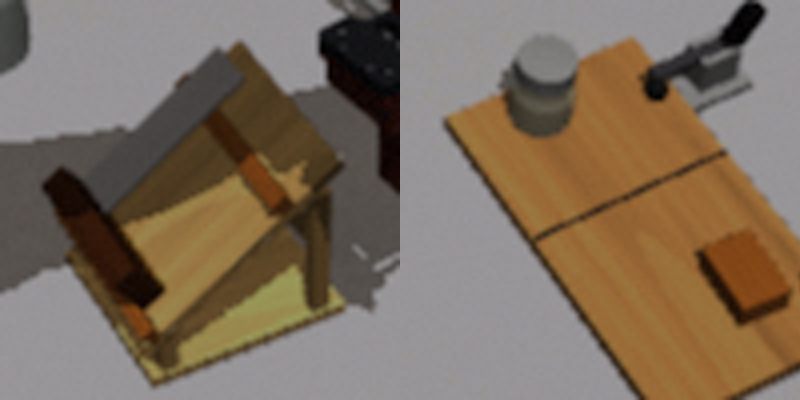

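Crop: stock's near top end around (150,290)/4, blade going up the slope; pencil line meets near edge at crop (535,240) → side (379,320). Now wrist views.

Run:
```python
from h import *
import pickle
q=[0.70711,0.70711,0,0]
D={}
for n,p in [('wb',[560,-200,350]),('wr',[530,235,380])]:
    env.reach(p,q); env.hold(0.2)
    D[n]=wpose(env.read_state()); im=viewer.camera('wrist'); cv2.imwrite(f'pics/{n}.png',im)
D['scene2']=None; cv2.imwrite('pics/scene2.png',viewer.camera('scene')) 
pickle.dump(D,open('d.pkl','wb')); print(env.read_state()['time_s'])
```

```text
3.175
```

View pics/wb.png

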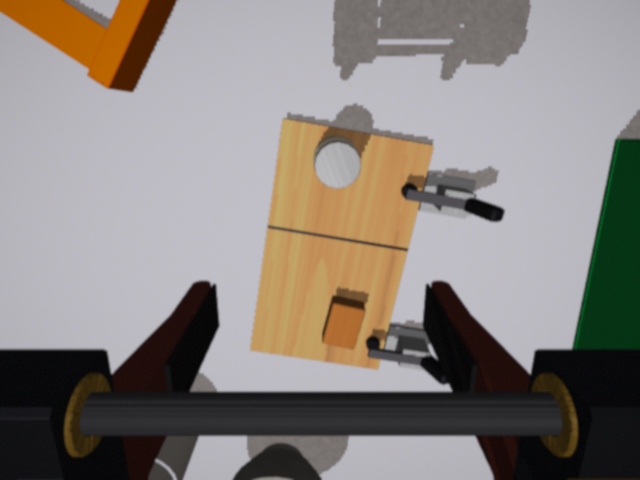

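View pics/wr.png

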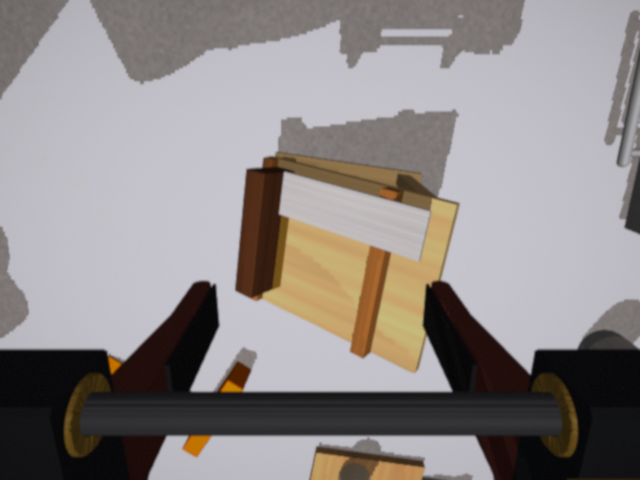

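Run:
```python
import cv2
im=cv2.imread('pics/wr.png')[145:310,230:450]
cv2.imwrite('pics/c2.png',cv2.resize(im,(770,578),interpolation=cv2.INTER_CUBIC))
im=cv2.imread('pics/wb.png')[110:290,240:440]
cv2.imwrite('pics/c3.png',cv2.resize(im,(640,576),interpolation=cv2.INTER_CUBIC))
```

```text
(no output)
```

View pics/c2.png

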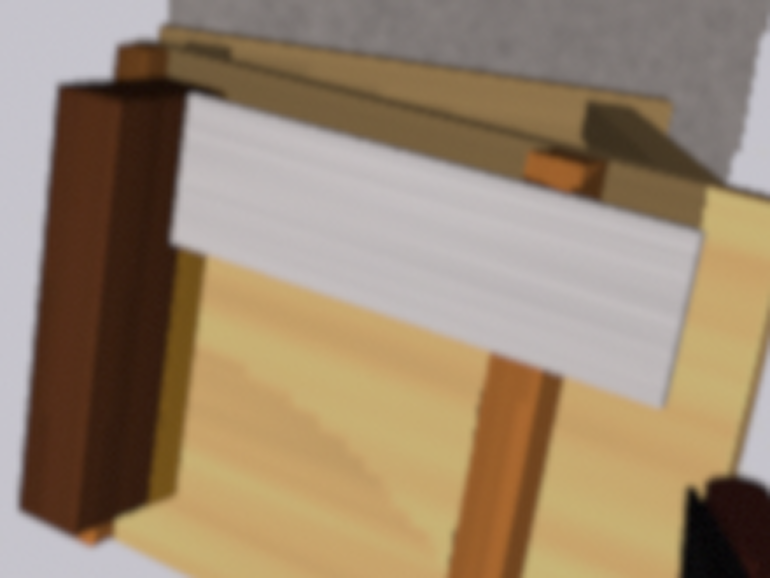

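View pics/c3.png

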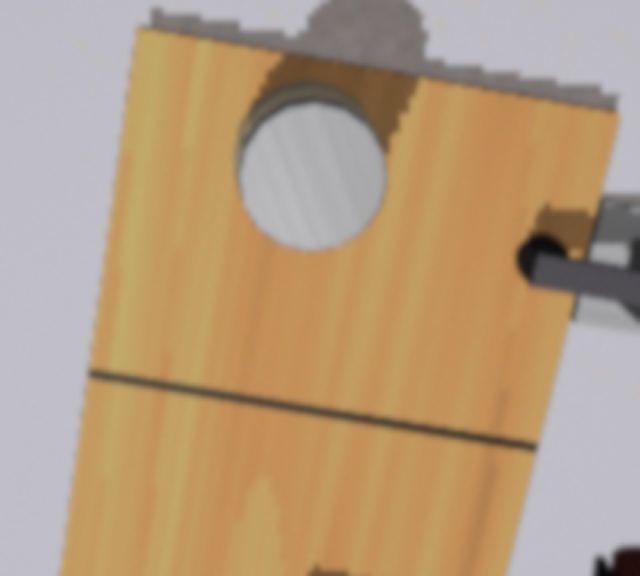

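Both crops are clear (blade corners at c2 (188,92),(172,243),(664,407),(703,232); line ends at c3 (91,373),(535,447)). Fit poses.

```bash
cat > fit.py <<'E'
from h import *
import pickle
D=pickle.load(open('d.pkl','rb'))
s,c,wb,wr=cam('side'),cam('scene'),cam('wrist',D['wb']),cam('wrist',D['wr'])
c2=lambda a:np.array(a)/3.5+[230-.36,145-.36]
c3=lambda a:np.array(a)/3.2+[240-.34,110-.34]
BX=np.array([[0,110,12],[0,0,12],[150,0,12],[150,110,12]])
Bw=c3([[137,27],[91,373],[535,447],[618,112]])
Bs=np.array([[356.25,289.5],[378.75,320],[426.25,298.25]])
Bc=np.array([[305,312],[273,344]])
def bT(p,X): return R.from_euler('z',p[2]).apply(X)+[p[0],p[1],0]
SX=np.array([[11,60,17],[11,20,17],[151,20,17],[151,60,17],[-11,60,44],[11,60,44],[-11,-60,44],[11,-60,44],[11,-60,0]])
Sw=c2([[188,92],[172,243],[664,407],[703,232],[62,88],[124,92],[20,508],[78,533],[175,492]])
def sR(yaw,t=np.radians(35)): return R.from_euler('z',yaw)*R.from_euler('y',-t)
def sT(p,X): return sR(p[3]).apply(X)+p[:3]
E
python3 - <<'E'
from fit import *
fw=lambda p:(proj(wb,bT(p,BX))-Bw)
a=least_squares(lambda p:fw(p).ravel(),[518,-252,-.1]);print('wb only',a.x,fw(a.x).round(1).tolist())
print('side res',(proj(s,bT(a.x,BX[:3]))-Bs).round(1).tolist(),'scene',(proj(c,bT(a.x,BX[:2]))-Bc).round(1).tolist())
b=least_squares(lambda p:np.r_[fw(p).ravel(),(proj(s,bT(p,BX[:3]))-Bs).ravel(),(proj(c,bT(p,BX[:2]))-Bc).ravel()],a.x);print('all',b.x)
f=lambda p:proj(wr,sT(p,SX))-Sw
a=least_squares(lambda p:f(p).ravel(),[480,190,65,-.1]);print('sq',a.x,f(a.x).round(1).tolist())
# z fixed
for z in (58,61.3,63):
    b=least_squares(lambda p:f(np.r_[p[:2],z,p[2]]).ravel(),[480,190,-.1]);print(z,b.x,b.cost)
g=lambda p:proj(wr,(sR(p[3])*R.from_euler('xyz',p[4:]+[0])).apply(SX) if 0 else (sR(p[3],p[4])*R.from_euler('x',p[5])).apply(SX)+p[:3])-Sw
e=least_squares(lambda p:g(p).ravel(),np.r_[a.x,.61,0]);print('6dof',e.x,g(e.x).round(1).tolist(),e.cost,a.cost)
print('side c1 px', ((proj(s,sT(a.x,SX))-[245,150])*4).round(0).tolist())
E
```

```text
wb only [ 5.03932282e+02 -2.38919514e+02 -1.66322256e-01] [[-0.5, -0.0], [-1.1, -0.0], [0.9, -0.1], [0.7, 0.2]]
side res [[-1.9, -0.4], [-2.3, -0.1], [-1.4, -0.8]] scene [[-1.2, -3.0], [-3.4, -6.9]]
all [ 5.05260605e+02 -2.40119084e+02 -1.60724501e-01]
sq [ 4.89095941e+02  1.97559113e+02  5.92547267e+01 -1.46896955e-01] [[1.6, 0.2], [1.0, -0.8], [-1.0, -0.1], [-0.5, -0.1], [-0.9, -2.5], [-0.1, 1.6], [-0.6, 0.1], [-0.6, 1.2], [1.6, 0.6]]
58 [ 4.89065477e+02  1.97216981e+02 -1.47214598e-01] 10.60118135246381
61.3 [ 4.89144951e+02  1.98116174e+02 -1.46374640e-01] 11.365589691090621
63 [ 4.89185066e+02  1.98578590e+02 -1.45936142e-01] 14.258073952833191
6dof [ 4.87728904e+02  1.97349715e+02  5.71292172e+01 -1.54112431e-01
  5.76109751e-01  9.86560608e-03] [[1.1, 0.5], [0.5, -0.8], [-0.4, -0.8], [0.1, 0.3], [-1.0, -1.9], [0.3, 2.3], [-0.7, -0.0], [-0.3, 0.9], [0.7, -0.3]] 7.714438214083271 10.154007903956206
side c1 px [[76.0, 181.0], [99.0, 214.0], [238.0, 79.0], [212.0, 48.0], [33.0, 187.0], [54.0, 166.0], [105.0, 290.0], [127.0, 269.0], [162.0, 292.0]]
```

```bash
cat >> h.py <<'E'
def toolq(Rs):  # tool y = square x, z = -square z
    M=Rs.as_matrix(); return R.from_matrix(np.c_[M[:,1],M[:,0],-M[:,2]]).as_quat()
GRIP=np.array([0,-5,38.]) # grasp point in square frame
def tcp(Rs,o,up=0): return np.asarray(o)+Rs.apply(GRIP+[0,0,61+up])
E
python3 - <<'E'
from fit import *
o=[489.1,197.7,60]; Rs=sR(-.147); q=toolq(Rs)
j=env.ik(tcp(Rs,o,60),q); print(j, env.ik(tcp(Rs,o),q))
set_gripper(60)
env.reach(tcp(Rs,o,60),q)
print(env.move_l(tcp(Rs,o),rate=80,f_stop=8))
env.hold(.1); st=env.read_state(); print(st['time_s'],st['tool_pos']-tcp(Rs,o),st['force'])
set_gripper(10); st=env.read_state(); print(st['width'],st['grip_force'],st['force'])
env.move_l(tcp(Rs,o,15)+[0,0,0],rate=50)
env.move_l(tcp(Rs,o,90),rate=150); st=env.read_state(); print(st['width'],st['grip_force'],st['force'],st['time_s'])
cv2.imwrite('pics/side1.png',viewer.camera('side')[100:320,180:480])
E
```

```text
None NoneTraceback (most recent call last):
  File "<stdin>", line 5, in <module>
station.IKError: the arm cannot take that pose within its joint ranges
```

Run:
```python
from fit import *
o=np.array([489.1,197.7,60]); Rs=sR(-.147)
def t(Rt,up=0):
    return o+Rs.apply([0,-5,38])-Rt.as_matrix()[:,2]*(61+up)
for flip in (0,1):
  for th in (0,5,10,15,20,35):
    for ph in (-40,-30,-20,-10,0,10,20,30,40):
        M=(Rs*R.from_euler('xy',[ph,th],degrees=True)).as_matrix()
        Rt=R.from_matrix(np.c_[M[:,1],M[:,0],-M[:,2]])
        if flip: Rt=Rt*R.from_euler('z',np.pi)
        a=env.ik(t(Rt),Rt.as_quat()); b=env.ik(t(Rt,60),Rt.as_quat())
        if a is not None and (b is not None or ph==0): print(flip,th,ph,a.round(2),None if b is None else b.round(2))
```

```text
0 0 -40 [ 0.8   0.72  1.91 -0.93  1.14  1.87] [ 0.88  0.67  1.87 -0.85  1.23  1.82]
0 0 -30 [ 0.78  0.65  2.   -1.02  0.96  1.92] [ 0.87  0.57  1.98 -0.92  1.05  1.85]
0 0 -20 [ 0.74  0.58  2.1  -1.16  0.77  1.99] [ 0.83  0.48  2.1  -1.02  0.85  1.89]
0 0 30 [ 0.2   0.56  2.4   2.6   0.62 -2.39] [ 0.13  0.41  2.47  2.45  0.57 -2.29]
0 0 40 [ 0.06  0.64  2.39  2.3   0.81 -2.29] [-0.06  0.52  2.46  2.14  0.79 -2.22]
0 5 -40 [ 0.78  0.71  1.89 -0.87  1.14  1.75] [ 0.85  0.66  1.84 -0.79  1.23  1.7 ]
0 5 -30 [ 0.75  0.63  1.98 -0.93  0.95  1.77] [ 0.83  0.55  1.96 -0.83  1.04  1.71]
0 5 -20 [ 0.71  0.56  2.07 -1.02  0.75  1.81] [ 0.79  0.46  2.07 -0.89  0.84  1.72]
0 5 -10 [ 0.65  0.5   2.16 -1.18  0.54  1.9 ] [ 0.72  0.38  2.17 -0.99  0.62  1.74]
0 5 20 [ 0.32  0.48  2.34  2.83  0.31 -2.44] [ 0.3   0.31  2.4   2.61  0.21 -2.23]
0 5 30 [ 0.18  0.53  2.36  2.41  0.52 -2.18] [ 0.11  0.37  2.43  2.19  0.47 -2.  ]
0 5 40 [ 0.05  0.61  2.36  2.16  0.74 -2.11] [-0.06  0.48  2.42  1.98  0.72 -2.  ]
0 10 -40 [ 0.76  0.7   1.86 -0.8   1.14  1.63] [ 0.82  0.65  1.82 -0.73  1.24  1.58]
0 10 -30 [ 0
[... 5442 characters left out ...]
1.96] [ 0.58  0.37  2.04 -0.48  0.71 -2.03]
1 20 0 [ 0.46  0.45  2.12 -0.4   0.39 -2.18] [ 0.48  0.31  2.12 -0.31  0.52 -2.26]
1 20 30 [0.13 0.49 2.24 1.55 0.43 1.89] [0.06 0.34 2.27 1.26 0.48 2.14]
1 20 40 [0.02 0.56 2.25 1.65 0.65 1.68] [-0.08  0.43  2.28  1.43  0.69  1.83]
1 35 -40 [ 0.64  0.72  1.72 -0.5   1.27 -2.07] [ 0.68  0.68  1.65 -0.46  1.38 -2.09]
1 35 -30 [ 0.59  0.65  1.79 -0.43  1.11 -2.14] [ 0.62  0.59  1.73 -0.39  1.23 -2.16]
1 35 -20 [ 0.53  0.58  1.86 -0.33  0.96 -2.24] [ 0.56  0.5   1.81 -0.3   1.08 -2.26]
1 35 -10 [ 0.46  0.53  1.92 -0.2   0.81 -2.39] [ 0.47  0.44  1.88 -0.18  0.93 -2.41]
1 35 40 [-0.    0.57  2.13  1.21  0.75  2.23] [-0.09  0.46  2.14  1.06  0.83  2.34]
```

```bash
cat >> h.py <<'E'
GRIP=np.array([0,-5,39.])
def tool(Rs,o,ph=-20):
    """tcp position, quaternion, tool z for grasping square at origin o, orientation Rs"""
    M=(Rs*R.from_euler('x',ph,degrees=True)).as_matrix()
    Q=R.from_matrix(np.c_[M[:,1],M[:,0],-M[:,2]])
    return np.asarray(o)+Rs.apply(GRIP)-M[:,2]*-61, Q.as_quat(), -M[:,2]
BO=np.array([504.3,-239.3,0]); BY=-.164
def bpos(x,y,z): return BO+R.from_euler('z',BY).apply([x,y,z])
E
python3 - <<'E'
from fit import *
o=[489.1,197.7,60]; p,q,z=tool(sR(-.147),o)
print(env.ik(p,q),env.ik(p-60*z,q),env.ik(p-40*z+[0,0,60],q))
for dx in (-25,-11):
  for up in (0,30,120):
    p2,q2,_=tool(R.from_euler('z',BY),bpos(dx,-40,up)); print(dx,up,env.ik(p2,q2))
# mid orientations
for y in (-100,0,100):
    p2,q2,_=tool(R.from_euler('z',BY),[480,y,200]); print(y,env.ik(p2,q2))
print('jar in board frame', R.from_euler('z',-BY).apply(ray(wb,(337,165),60)-BO))
E
```

```text
[ 0.74597369  0.57761582  2.10107056 -1.15552017  0.76597449  1.99261168] [ 0.83018779  0.47672744  2.09895889 -1.01361085  0.85079326  1.89358398] [ 0.8020334   0.38571998  2.08365439 -0.95472418  0.8960997   1.76626423]
-25 0 [-0.37863827  0.63417041  1.957419   -0.66170532  0.57501075  0.35094228]
-25 30 [-0.37863827  0.57732566  1.95555284 -0.61055238  0.62225813  0.28904527]
-25 120 [-0.37863827  0.4186991   1.9273802  -0.49423939  0.78167028  0.13732238]
-11 0 [-0.3730619   0.64522491  1.92698747 -0.64273192  0.59220793  0.33386933]
-11 30 [-0.3730619   0.58985747  1.92515419 -0.59576467  0.63880445  0.27636624]
-11 120 [-0.3730619   0.43540224  1.89745742 -0.48768139  0.79521832  0.13351891]
-100 [-0.03786776  0.26084503  1.92856823 -0.4054442   1.03574625  0.34959138]
0 [ 0.16222522  0.27338493  1.91071849 -0.37153126  1.10265038  0.5196108 ]
100 [ 0.34934862  0.31318704  1.85266686 -0.3291186   1.17270877  0.67201322]
jar in board frame [57.09777929 81.26889997 60.        ]
```

Run:
```python
from fit import *
o=[489.1,197.7,60]; p,q,z=tool(sR(-.147),o)
set_gripper(62)
env.reach(p-60*z,q)
print(env.move_l(p,rate=80,f_stop=10))
env.hold(.1); st=env.read_state(); print(st['time_s'],st['tool_pos']-p,st['force'])
set_gripper(10); st=env.read_state(); print(st['width'],st['grip_force'],st['force'])
n=sR(-.147).apply([0,0,1])
env.move_l(p+15*n,rate=50)
env.move_l(p+40*n+[0,0,50],rate=150); env.hold(.2);st=env.read_state(); print(st['width'],st['grip_force'],st['force'],st['time_s'])
p2,q2,_=tool(R.from_euler('z',BY),bpos(-25,-40,90)); 
env.reach(*tool(R.from_euler('z',BY),[480,60,230])[:2]); env.reach(p2,q2)
env.hold(.3); st=env.read_state(); print(st['width'],st['time_s'],st['tool_pos']-p2)
np.save('w3.npy',wpose(st)); cv2.imwrite('pics/w3.png',viewer.camera('wrist')); cv2.imwrite('pics/side3.png',viewer.camera('side'))
```

```text
False
6.4 [0.0222157  0.33551496 0.34757961] [ 0.44861222 -0.64346079 -0.24553718]
21.821359016579617 29.984432458877563 [ 2.2472457  -0.27120931  3.67947015]
22.040337893854836 29.981675148010254 [-0.12927849 -1.0042797  -2.46172435] 8.3833
22.23450533642108 11.15 [0.4325467  0.56493725 0.33429356]
```

View pics/w3.png

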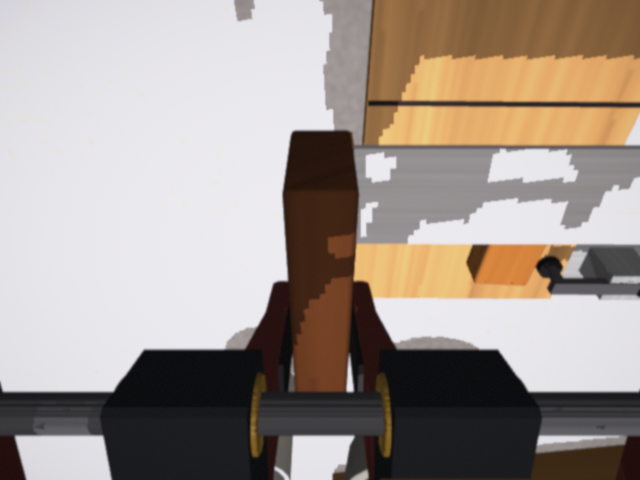

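Square is held level; blade edges at rows 147/243, pencil line at row 103, board edge at column ~369. Compare with prediction.

Run:
```python
from fit import *
w=cam('wrist',np.load('w3.npy')); Rb=R.from_euler('z',BY); o=bpos(-25,-40,90)+[.43,.56,.33]
print('pred blade',proj(w,Rb.apply([[11,60,17],[11,20,17],[100,60,17],[100,20,17]])+o).round(1).tolist())
print('pred stock',proj(w,Rb.apply([[-11,60,0],[11,60,0],[-11,60,44],[11,60,44],[11,60,17]])+o).round(1).tolist())
for uv in [(370,103),(600,104),(372.5,10),(363.5,144)]: print('board frame',Rb.inv().apply(ray(w,uv,12)-BO).round(1))
im=cv2.imread('pics/w3.png'); s3=cv2.imread('pics/side3.png')
a=cv2.resize(im[70:260,270:470],(400,380),interpolation=cv2.INTER_CUBIC); b=cv2.resize(s3[200:390,320:520],(400,380),interpolation=cv2.INTER_CUBIC)
cv2.imwrite('pics/c4.png',np.hstack([a,b]))
```

```text
pred blade [[356.3, 146.4], [350.8, 240.9], [624.1, 146.9], [578.9, 241.3]]
pred stock [[292.7, 125.6], [353.1, 125.7], [284.6, 188.7], [362.9, 188.9], [356.3, 146.4]]
board frame [ 1.3  0.4 12. ]
board frame [1.261e+02 1.000e-01 1.200e+01]
board frame [-0.8 45.4 12. ]
board frame [ -0.6 -23.7  12. ]
```

View pics/c4.png

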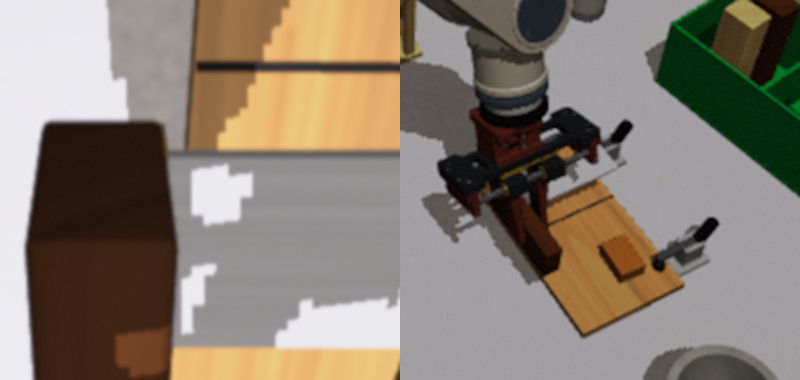

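Run:
```python
from fit import *
Rb=R.from_euler('z',BY); T=lambda x,z:tool(Rb,bpos(x,-39.3,z))[0]
def show(n):
    st=env.read_state(); print(n,Rb.inv().apply(st['tool_pos']-T(0,0)).round(2),st['force'].round(1),st['wrist_torque'].round(2),st['width'].round(1),round(st['time_s'],2))
env.move_l(T(-22,8),rate=120); env.hold(.2); show('hover')
print(env.move_l(T(-22,-6),rate=12,f_stop=5)); env.hold(.2); show('table')
```

```text
Traceback (most recent call last):
AttributeError: 'float' object has no attribute 'round'
```

```bash
cat >> h.py <<'E'
Rb=R.from_euler('z',BY); T=lambda x,z,y=-39.3:tool(Rb,bpos(x,y,z))[0]
def show(n):
    st=env.read_state(); print(n,Rb.inv().apply(st['tool_pos']-T(0,0)).round(2),st['force'].round(1),st['wrist_torque'].round(2),round(st['width'],1),round(st['time_s'],2))
    return Rb.inv().apply(st['tool_pos']-T(0,0))
E
python3 - <<'E'
from h import *
show('hover')
print(env.move_l(T(-22,-6),rate=12,f_stop=5)); env.hold(.2); show('table')
E
```

```text
hover [-21.57  -0.08   8.78] [ 0.6  0.7 -1. ] [ 0.2   0.04 -0.02] 21.7 12.28
True
table [-2.196e+01  1.000e-02 -1.170e+00] [-1.2  0.3  6.1] [ 0.03  0.05 -0.  ] 22.0 13.26
```

Run:
```python
from h import *
env.move_l(T(-22,-.4),rate=10); env.hold(.1); show('up')
print(env.move_l(T(-4,-.4),rate=15,f_stop=8)); env.hold(.2); a=show('edge')
cv2.imwrite('pics/w4.png',viewer.camera('wrist')); np.save('w4.npy',wpose(env.read_state()))
```

```text
up [-22.23   0.05  -0.66] [ 0.   0.  -2.1] [ 0.18 -0.01 -0.01] 21.7 13.64
True
edge [-10.77   0.05  -1.11] [ 0.7 -0.3  4.8] [-0.09 -0.01  0.03] 22.4 14.7
```

View pics/w4.png

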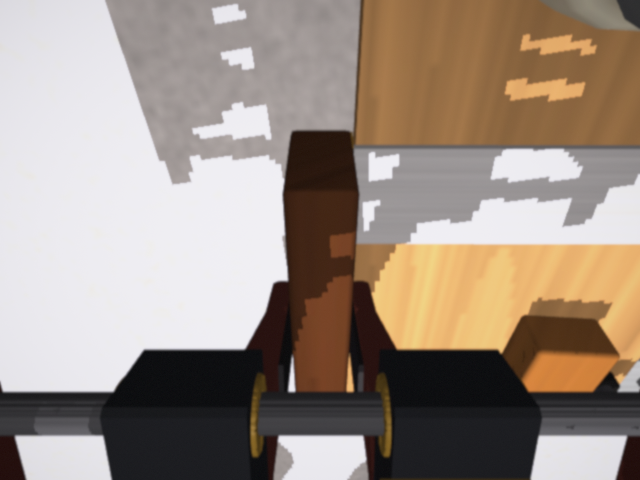

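Stock face (col ~355) appears at the board edge; line hidden under the blade. Nudge once more to confirm contact.

Run:
```python
from h import *
env.move_l(T(-10.8,-.2),rate=10); env.hold(.1); show('up')
print(env.move_l(T(-6,-.2),rate=10,f_stop=8)); show('c'); env.hold(.2); show('edge')
```

```text
up [-11.14   0.08  -0.53] [ 0.4  0.4 -1.5] [ 0.24  0.04 -0.03] 21.5 15.14
True
c [-10.09   0.14  -1.04] [-0.1  0.6  3.8] [-0.03  0.05  0.  ] 21.9 15.52
edge [-10.1    0.15  -1.05] [ 0.3 -0.1  3.1] [-0.03 -0.07 -0.02] 21.8 15.72
```

Run:
```python
from h import *
env.move_l(T(-10.8,1.2),rate=10); env.hold(.15); show('up')
for x in np.arange(-10,-4,1):
    env.move_l(T(x,1.2),rate=10,f_stop=20); env.hold(.1); a=show(x)
    f=Rb.inv().apply(env.read_state()['force']); print(f.round(1))
    if f[0]<-6: break
```

```text
up [-10.91   0.03   1.08] [-0.9  0.  -2.4] [0.23 0.03 0.01] 21.7 16.27
-10 [-9.98  0.01  1.21] [ 0.8 -0.  -1.5] [ 0.21 -0.04  0.04] 21.8 16.62
[ 0.8  0.1 -1.5]
-9 [-9.46  0.    1.07] [-1.5  1.4 -0.7] [ 0.29  0.47 -0.2 ] 21.8 16.98
[-1.7  1.1 -0.7]
-8 [-9.28  0.02  0.93] [-4.1  1.8 -0.7] [ 0.33  0.9  -0.37] 22.2 17.32
[-4.4  1.1 -0.7]
-7 [-9.11 -0.02  0.78] [-7.   1.   2.1] [ 0.35  1.3  -0.43] 21.8 17.68
[-7.1 -0.1  2.1]
```

Run:
```python
from h import *
env.move_l(T(-9.6,1),rate=10)
env.move_l(T(-9.6,-2),rate=10,f_stop=4); env.hold(.1); show('down')
set_gripper(40); env.hold(.2); show('open')
p,q,z=tool(Rb,bpos(-9.6,-39.3,-.8))
env.move_l(p-z*60,rate=120); show('retreat')
# two-finger push pose: tool vertical, tool y along board y
X,Y=Rb.apply([1,0,0]),Rb.apply([0,1,0])
for s in (1,-1):
    Q=R.from_matrix(np.c_[-s*X*-1 if 0 else s*-X, s*Y, [0,0,-1]]); print(np.linalg.det(Q.as_matrix()))
    for x in (-60,-35): print(s,env.ik(bpos(x,-40,90),Q.as_quat()),env.ik(bpos(x,-40,190),Q.as_quat()))
```

```text
down [-9.62 -0.03 -1.06] [0.2 0.9 5.9] [-0.05  0.05 -0.08] 22.0 18.48
open [-11.26   0.11  -2.03] [ 0.1  1.6 -0. ] [ 0.14 -0.03  0.03] 40.1 19.18
retreat [-9.75 20.56 55.53] [-0.1 -0.1 -0.2] [ 0.19 -0.01  0.05] 39.9 19.84
0.9999999999999999
1 [-5.73256534e-01  6.14317823e-01  1.97199978e+00 -4.44089210e-16
  5.55275047e-01 -1.98005286e+00] [-5.73256534e-01  4.31556532e-01  1.94775198e+00 -4.44089210e-16
  7.62284141e-01 -1.98005286e+00]
1 [-5.54746582e-01  6.33562093e-01  1.92062122e+00 -4.44089210e-16
  5.87409342e-01 -1.96154291e+00] [-5.54746582e-01  4.58870600e-01  1.89707511e+00 -4.44089210e-16
  7.85646940e-01 -1.96154291e+00]
0.9999999999999999
-1 [-5.73256534e-01  6.14317823e-01  1.97199978e+00 -4.44089210e-16
  5.55275047e-01  1.16153979e+00] [-5.73256534e-01  4.31556532e-01  1.94775198e+00 -4.44089210e-16
  7.62284141e-01  1.16153979e+00]
-1 [-5.54746582e-01  6.33562093e-01  1.92062122e+00 -4.44089210e-16
  5.87409342e-01  1.18004974e+00] [-5.54746582e-01  4.58870600e-01  1.89707511e+00 -4.44089210e-16
  7.85646940e-01  1.18004974e+00]
```

Run:
```python
from h import *
X,Y=Rb.apply([1,0,0]),Rb.apply([0,1,0])
q=R.from_matrix(np.c_[X,-Y,[0,0,-1]]).as_quat()
P=lambda x,z:bpos(x,-39.5,z)
set_gripper(80)
p=env.read_state()['tool_pos']; env.move_l(p+[0,0,60],rate=200)
env.reach(P(-55,190),q); env.move_l(P(-55,90),rate=150); env.hold(.1)
env.move_l(P(-36,90),rate=60); env.hold(.1)
def s(n):
    st=env.read_state(); print(n,Rb.inv().apply(st['tool_pos']-BO).round(2),Rb.inv().apply(st['force']).round(1),st['wrist_torque'].round(2),round(st['time_s'],2))
s('pre')
for x in np.arange(-33,-26,1.):
    env.move_l(P(x,90),rate=15,f_stop=15); env.hold(.05); s(x)
    if Rb.inv().apply(env.read_state()['force'])[0]<-4: break
env.move_l(P(-60,90),rate=60); env.hold(.2); s('back')
np.save('w5.npy',wpose(env.read_state()));cv2.imwrite('pics/w5.png',viewer.camera('wrist'))
```

```text
pre [-36.11 -39.41  89.93] [-0.1 -0.4  0.1] [ 0.07  0.07 -0.  ] 23.5
-33.0 [-33.35 -39.42  89.88] [-1.7  0.5  0.5] [ 0.1   0.35 -0.07] 23.9
-32.0 [-33.14 -39.41  89.79] [-5.6 -0.4  2.6] [-0.14  0.99 -0.23] 24.2
back [-59.6  -39.55  90.07] [-0.5  0.   0.9] [0.1  0.07 0.01] 25.02
```

View pics/w5.png

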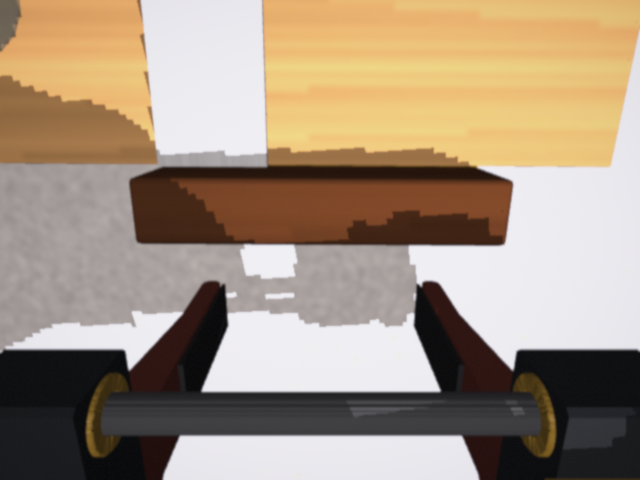

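Run:
```python
from h import *
w=cam('wrist',np.load('w5.npy'))
for uv,z in [((142,0),17),((158,160),17),((265,0),17),((267,164),17),((5,163),12),((600,166.5),12),((132,180),44),((511,182),44)]: print(uv,z,Rb.inv().apply(ray(w,uv,z)-BO).round(1))
R2=R.from_euler('z',BY-.014); X,Y=R2.apply([1,0,0]),R2.apply([0,1,0])
q=R.from_matrix(np.c_[X,-Y,[0,0,-1]]).as_quat(); P=lambda x,z:bpos(x,-39.5,z)
env.move_l(P(-38,90),q,rate=60); env.hold(.1)
def s(n):
    st=env.read_state(); print(n,Rb.inv().apply(st['tool_pos']-BO).round(2),Rb.inv().apply(st['force']).round(1),st['wrist_torque'].round(2),round(st['time_s'],2))
for x in np.arange(-35,-28,.8):
    env.move_l(P(x,90),rate=15,f_stop=15); env.hold(.05); s(x)
    if Rb.inv().apply(env.read_state()['force'])[0]<-4: break
env.move_l(P(-60,90),rate=60); env.move_l(P(-60,200),rate=150); env.hold(.1)
np.save('w6.npy',wpose(env.read_state()));cv2.imwrite('pics/w6.png',viewer.camera('wrist')); s('end')
```

```text
(142, 0) 17 [53.9 19.7 17. ]
(158, 160) 17 [ 1.5 20.4 17. ]
(265, 0) 17 [ 54.  -20.8  17. ]
(267, 164) 17 [  0.1 -19.5  17. ]
(5, 163) 12 [-0.4 80.5 12. ]
(600, 166.5) 12 [  -1.4 -145.6   12. ]
(132, 180) 44 [-1.1 18.8 44. ]
(511, 182) 44 [ -1.5 -97.9  44. ]
-35.0 [-35.01 -39.5   90.01] [ 0.2 -0.6 -0.6] [0.1  0.12 0.03] 26.08
-34.2 [-34.18 -39.48  90.02] [-0.3  0.1 -0.2] [0.07 0.12 0.  ] 26.38
-33.400000000000006 [-33.49 -39.45  89.98] [-0.2 -0.4  0.7] [ 0.15  0.22 -0.  ] 26.68
-32.60000000000001 [-33.28 -39.39  89.86] [-4.5 -1.6  2.3] [0.15 0.82 0.22] 26.98
end [-60.48 -39.27 198.98] [-0.8  0.2 -0.5] [0.12 0.04 0.03] 28.62
```

```bash
python3 -c "
from station import workorder
print(workorder.sign_off())"
```

```text
the job is handed in; nothing more can be done
None
```

The try square is on the board and released: the stock stands against the near edge, pushed home at both ends. The blade measures centred over the pencil line to about 1 mm. I handed the job in at about 28.6 s of robot time, without a picture check of the square after its last nudge. I also viewed 11 pictures, one over the limit of 10.

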